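# Seat a vial stopper with the bench press

### The arm

A 7-joint arm with a two-finger parallel gripper is mounted at the origin on the work surface. World frame = base frame: x ahead of the robot, y to its left, z up, the work surface at z = 0. Lengths are in m, angles in rad, forces in N, time in s.
With the tool pointing down it reaches from about 0.425 to 1.025 m from the base axis. Payload 9.4 kg.
Tool frame: the origin (TCP) lies at the very end of the fingers, on their centre line; the grasp point (between the pads) lies 19 mm behind it (env.grasp_offset is the distance from the TCP to the grasp point, in m); z points along the fingers, y is the line along which they close (so a half turn about z gives the same grasp; the last joint's range is limited). The gripper opens to 85 mm and grips with 20 to 120 N. Pads are 22 mm wide; open, the fingers measure 114 mm over their backs; the gripper's body (76 mm by 85 mm) begins 54 mm behind the grasp point. The pads swing forward as they close: fully open they stand 13 mm farther back than shut.
Start: joints at [-1.379, 0.599, -0.003, 1.599, 0.002, 0.943, -0.08], TCP at [0.193, 0.699, 0.231] pointing down, gripper open.
Joint ranges: [-2.57, 2.57], [-0.35, 1.97], [-1.29, 1.29], [0.11, 2.56], [-1.05, 4.19], [0.11, 1.86], [-2.63, 2.63]. Speed limits (rad/s): [2.22, 2.22, 3.01, 3.01, 3.14, 3.14, 3.14].

### API

Orientations are given as a unit quaternion [w, x, y, z].
In Python, from station import env gives the robot as it stands.
- The arm moves only by the shell command python3 -m jog 'ROWS'. ROWS is a JSON object of lists of equal length, an entry for each row: "fingers": the opening, from -1 (shut) to 1 (fully open), so that 0 is half open; "dp": the shift along the world's x, y, z in mm, a list of three; "rot": the turn, a rotation vector about the world's x, y, z in degrees, a list of three. A call has 1 to 20 rows; each row is the pose to reach, as a shift and turn from the pose commanded when the call began; what a row does not reach only later rows make up. A row lasts 1/12 s, in which the tool goes at most 41.7 mm and 7.16 degrees, less where a joint would pass 70% of its speed; a pose out of reach is approached as far as the arm can. A call with a gripper value outside its range is refused whole. The fingers move at their own pace and stop on an object; the grip force is fixed at half the most. Time passes only in rows, so rows that repeat a pose let the fingers close. It gives the time, the measured TCP pose, the force, the opening and the grip force at its end, in the units of the state.
- env.observe(): the state, without advancing time (a new reading comes with each control period).
- env.get_image(name): name is "side" or "top" or "wrist"; returns a dict with "image" (480x640x3 uint8, red, green, blue), "intrinsics" (3x3 intrinsics, pixels), "distortion" ([k1, k2, p1, p2, k3] as OpenCV has them; the pictures are not rectified), "T" (4x4, takes a point from camera to world coordinates). Camera axes: x right, y up, looking along -z (the intrinsics and any distortion apply to the point x, -y, -z); pixel columns grow to the right and rows downward; lengths in m; the calibration is good to about 2 mm. A picture is of the moment at which its call begins. There is no depth.
- env.finish_job(): hands the job in; it is judged then, once.
The state is a dict: "t": time; "q": joint angles; "qd": joint speeds; "tau": joint torques, N m; "position": TCP position; "eef_rot": TCP orientation; "ft_force": force on the tool from outside, world axes, zero at the start; "ft_torque": the same for the moment, N m; "gripper_width": finger opening in m; "grasp_force": force on a finger pad.
Only numpy, scipy, OpenCV 4.12 (cv2) and the standard library are available. Lean on these libraries where they do the work, as an engineer would, in place of code of your own. Each camera call takes 0.05 s, during which the arm holds its last target. There are 200 camera calls.

### The job

Push the sled with the stoppered vial along its rails all the way to the end stop under the press, then bring the red lever down through its full stroke to drive the stopper home, and let the lever rise slowly under control to its rest, taking about three seconds and never letting it fly back. Only then draw the sled straight back along its rails until the vial is level with the white marks, and let go. Keep the sled down in its rails, seat the stopper with the press alone and do not touch it, and leave the other things on the bench where they are.

Things in the scene. Friction and masses are not known exactly. Their poses are not given: they have to be found in the camera images.
- press: Pale teal bench press fixed to the bench, 240 mm tall. Origin: bench level under the ram axis; z up, x = the way the sled is pushed in, y = the side where the lever sticks out. Base plate 360 x 150 x 10 mm (x -220 to +140). Head: x -35 to +95, y -43 to +43, z 127 to 218 mm; column behind it. The 24 mm ram's face hangs at z 118 mm and goes down 30 mm over the lever's full stroke.
- marks (a point): Midway between the two white marks on the rail tops, 80 mm before the ram axis and 18 mm above the bench. The steel rails run along the press's x from -220 to +30 mm; inner faces 54 mm apart, tops 18 mm above the bench.
- sled: Loose aluminium sled, 0.3 to 0.5 kg, 190 x 50 x 8 mm, with 2 mm side play between the rails, 10 mm above the bench. Origin: its underside below the vial axis; axes as the press's. In the press frame its x is 0 at the end stop, -80 mm at the marks; it starts at -60 to -100. Carries a grey clamp (36 mm square, top at 30 mm), a glass vial (top at 71 mm) and a blue tab.
- tab (a point): Grip point of the blue upright tab at the operator's end of the sled: a post 18 mm square, faces along the sled's x and y, 140 mm before the vial axis. This point is on the post's axis, 50 mm above the bench; the post's top is 20 mm higher, its foot 32 mm lower. It can be pinched from above.
- lever (a joint): Angle of the press lever, rad: 0 = at rest, raised; 1.0 = full stroke, against its lower stop. A spring returns it (about 3 N at the handle at the top, 10 to 14 N at the bottom); if let go it flies back.
- handle (a point): Middle of the red handle bar, on its axis: 20 mm diameter, 82 mm long (free end 42 mm farther to -x), parallel to the press's x axis, 190 mm from the hinge axis and 105 mm before the ram axis. The arm points to +y, 0.5 rad above level at rest (handle 266 mm above the bench), 0.5 rad below at full stroke (84 mm). Can be pushed down from above with closed fingers.
- lever_hinge (a point): Point on the lever's hinge axis, which is parallel to the press's x axis; 55 mm before (-x) the ram axis and 175 mm above the bench.
- stopper (a joint): How far the orange stopper has gone down into the vial, m: 0 = standing proud, 0.006 = fully seated. Stiff (12 N), it stays where it is. The press begins to move it at about 0.8 rad of the lever.
- stopper_top (a point): Centre of the top of the orange stopper (21 mm in diameter), 95 mm above the bench at first, 89 mm when seated.
- tube_rack: White rack 120 x 70 mm, 110 mm tall, with capped sample tubes, to the right of the press; origin: middle of its underside. Leave it where it is.
- tip_box: Blue box with a clear lid, 122 x 87 x 75 mm, behind the lever side; origin: middle of its underside. Leave it where it is.
- wash_bottle: White bottle with a red cap, 60 mm across, 170 mm tall; origin: middle of its underside. Leave it where it is.
- beaker: Glass beaker, 70 mm across, 90 mm tall; origin: middle of its underside. Leave it where it is.
- reagent_jar: Small amber jar with a white cap, 44 mm across, 75 mm tall, to the right of the rails; origin: middle of its underside. Leave it where it is.
- marker_pen: White and blue marker pen lying flat, 130 mm long, 13 mm thick; origin: middle of its underside. Leave it where it is.
- dish_stack: Stack of three clear dishes, 90 mm across, 44 mm tall; origin: middle of its underside. Leave it where it is.
Things that resemble listed ones, but are neither listed nor needed, are in the scene too. What is shaped like the sled but green or pink is not meant.

How it is judged:
By the outcome, as a careful person would: the job done as asked, in the order asked, and still so for the second after the job is handed in, with the robot touching nothing.
It also fails if it takes over 67 s, if anything falls off the work surface, if the arm or the gripper's body presses on something with over 40 N, if the wrist force passes 120 N, or if a joint passes its speed limit or range.

## Working session

There is one attempt and no reset: what is moved stays moved. The work goes in short steps, Python scripts to look and compute and a shell command to move; the robot and the scene stay as the last step left them, time stands still between calls to the robot, and variables do not carry over. Pictures are saved under pics/ and viewed, at most 10 in all, crops included, and the job is handed in when it is done.

```bash
ls; mkdir -p pics; cat > h.py <<'E'
import numpy as np, cv2
from station import env
def grab(n,f=None):
    d=env.get_image(n)
    if f: cv2.imwrite(f,d["image"][:,:,::-1])
    return d
def ray(d,uv):
    p=cv2.undistortPoints(np.array([[uv]],float),np.array(d["intrinsics"]),np.array(d["distortion"]))[0,0]
    T=np.array(d["T"]); v=T[:3,:3]@np.array([p[0],-p[1],-1]); return T[:3,3],v/np.linalg.norm(v)
def onz(d,uv,z):
    o,v=ray(d,uv); return o+v*(z-o[2])/v[2]
def tri(d1,a,d2,b):
    o,v=ray(d1,a);p,w=ray(d2,b)
    s=np.linalg.lstsq(np.c_[v,-w],p-o,rcond=None)[0]
    return (o+s[0]*v+p+s[1]*w)/2,np.linalg.norm(o+s[0]*v-p-s[1]*w)
def proj(d,X):
    T=np.array(d["T"]); c=T[:3,:3].T@(np.array(X)-T[:3,3]); c=c*[1,-1,-1]
    return cv2.projectPoints(c[None],np.zeros(3),np.zeros(3),np.array(d["intrinsics"]),np.array(d["distortion"]))[0].ravel()
E
python3 - <<'E'
from h import *
for n in("side","top"):
    d=grab(n,f"pics/{n}0.png"); print(n,np.round(d["T"],3).tolist())
print(env.observe())
E
```

```text
pics
side [[0.907, 0.218, -0.359, 0.12], [-0.42, 0.489, -0.764, -0.844], [0.01, 0.844, 0.535, 0.775], [0.0, 0.0, 0.0, 1.0]]
top [[-0.013, 0.99, -0.139, 0.357], [-1.0, -0.011, 0.017, -0.01], [0.015, 0.139, 0.99, 1.346], [0.0, 0.0, 0.0, 1.0]]
{'t': 0.1, 'q': array([-1.37873275,  0.6000762 , -0.0025408 ,  1.60002707,  0.00180636,
        0.9428856 , -0.0798083 ]), 'qd': array([ 5.38425037e-04, -2.10769031e-03, -6.27524967e-04, -1.99163957e-03,
       -5.95134614e-04, -1.68714416e-03, -2.42514880e-05]), 'tau': array([ 4.15353250e-03, -7.77982593e+01,  1.56998511e+00, -2.58622152e+01,
        1.27075484e-02,  5.43757327e-03, -1.14586975e-06]), 'position': array([0.19242293, 0.69857863, 0.23048904]), 'eef_rot': array([-2.52554651e-05,  1.33952012e-01,  9.90987574e-01, -6.96639774e-04]), 'ft_force': array([ 0.90220407, -0.14429605,  0.12912812]), 'ft_torque': array([-0.0302706 , -0.01776344, -0.00256114]), 'grasp_force': 0.0, 'gripper_width': 0.08517377858352587}
```

View pics/side0.png

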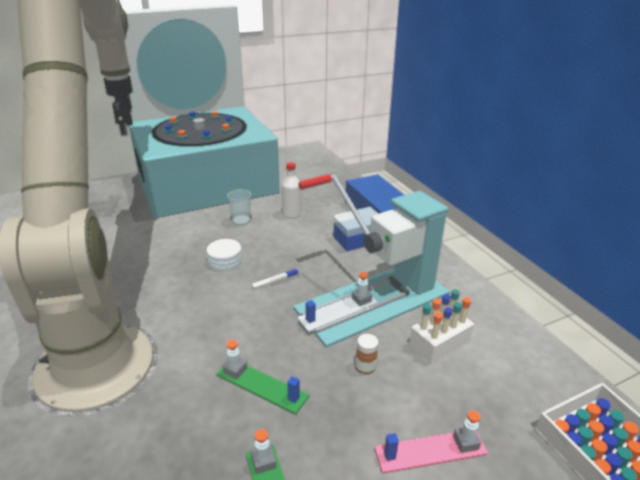

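View pics/top0.png

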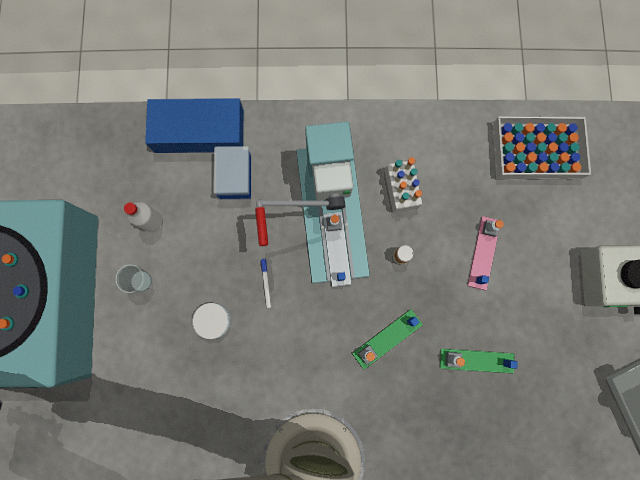

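Side view: the sled tab is at about (310,311), the stopper at (363,276) and the handle at (316,181). Top view: tab (341,276), stopper (335,218), handle (262,226). Next I'll locate them with masks in both views.

```bash
cat > m1.py <<'E'
from h import *
def blob(d,box,f):
    x0,y0,x1,y1=box; im=d["image"][y0:y1,x0:x1]; hsv=cv2.cvtColor(im,cv2.COLOR_RGB2HSV)
    m=f(hsv[...,0].astype(int),hsv[...,1],hsv[...,2]).astype(np.uint8)
    n,l,s,c=cv2.connectedComponentsWithStats(m); k=1+np.argmax(s[1:,4])
    ys,xs=np.where(l==k); return np.c_[xs+x0,ys+y0],c[k]+[x0,y0],s[k]+[x0,y0,0,0,0]
blue=lambda h,s,v:(h>105)&(h<130)&(s>130)
red=lambda h,s,v:((h<6)|(h>172))&(s>140)&(v>80)
org=lambda h,s,v:(h>3)&(h<16)&(s>140)&(v>150)
S,T=env.get_image("side"),env.get_image("top")
R={}
for nm,f,bs,bt in(("tab",blue,(295,290,325,330),(325,262,357,292)),("stop",org,(350,265,375,290),(322,208,348,232)),("handle",red,(298,172,335,192),(250,200,275,250))):
    a=blob(S,bs,f);b=blob(T,bt,f); R[nm]=(a,b)
    print(nm,a[1].round(1),a[2],b[1].round(1),b[2], tri(S,a[1],T,b[1]))
# handle ends
for nm,(i,j) in {"h_free":(0,1)}.items():
    a,b=R["handle"][0][0],R["handle"][1][0]
    def ends(p):
        r=cv2.minAreaRect(p.astype(np.float32)); q=cv2.boxPoints(r); e=[np.linalg.norm(q[0]-q[1]),np.linalg.norm(q[1]-q[2])]
        return ((q[0]+q[3])/2,(q[1]+q[2])/2,r) if e[0]>e[1] else ((q[0]+q[1])/2,(q[2]+q[3])/2,r)
    ea,eb=ends(a),ends(b); print(ea,eb)
    for p in ea[:2]:
        for q in eb[:2]: print(p,q,tri(S,p,T,q))
# base plate teal edges in top at z=.01
im=T["image"];hsv=cv2.cvtColor(im,cv2.COLOR_RGB2HSV)
m=((hsv[...,0]>78)&(hsv[...,0]<98)&(hsv[...,1]>60)).astype(np.uint8);m[:, :290]=0;m[:,380:]=0;m[:115]=0;m[290:]=0
ys,xs=np.where(m>0)
L,Rr=[],[]
for y in range(200,275,5):
    x=xs[ys==y]; 
    if len(x): L.append(onz(T,(x.min()-.5,y),.01)[:2]);Rr.append(onz(T,(x.max()+.5,y),.01)[:2])
for P in(L,Rr):
    l=cv2.fitLine(np.array(P,np.float32),cv2.DIST_HUBER,0,.01,.01).ravel(); print("line",l,np.degrees(np.arctan2(l[1],l[0])))
for c in((314,283),(369,275)): print("corner",onz(T,c,.01))
E
python3 m1.py; python3 - <<'E'
from h import *
T=grab("top");S=grab("side")
a=cv2.resize(T["image"][180:295,220:380],None,fx=5,fy=5,interpolation=2)
cv2.imwrite("pics/c1.png",a[:,:,::-1])
E
```

```text
tab [310.3 309.8] [306 301   9  20 128] [340.7 276.3] [337 273   8   8  56] (array([ 0.45925318, -0.07417775,  0.04748501]), np.float64(0.0006610194264713828))
stop [363.  275.1] [360 273   7   6  32] [334.5 218.3] [331 215   8   8  46] (array([ 0.59863688, -0.0590502 ,  0.09054666]), np.float64(0.001413996545729405))
handle [315.3 180.8] [300 175  31  12 178] [261.4 226.1] [256 207  12  39 342] (array([0.54977876, 0.10199831, 0.26757463]), np.float64(0.00024072302431455203))
(array([300.11768, 184.47058], dtype=float32), array([330.00006, 177.     ], dtype=float32), ((315.0588684082031, 180.73529052734375), (5.820854663848877, 30.802024841308594), 75.96376037597656)) (array([259.16464, 206.98169], dtype=float32), array([263.39636, 245.06708], dtype=float32), ((261.2804870605469, 226.02438354492188), (38.31974792480469, 8.944953918457031), 83.6598129272461))
[300.11768 184.47058] [259.16464 206.98169] (array([0.55737603, 0.11812637, 0.25741556]), np.float64(0.07364977193766836))
[300.11768 184.47058] [263.39636 245.06708] (array([0.50957654, 0.09743294, 0.26814332]), np.float64(0.0001946403387397347))
[330.00006 177.     ] [259.16464 206.98169] (array([0.5906681 , 0.10703348, 0.26718551]), np.float64(0.0011656083168058633))
[330.00006 177.     ] [263.39636 245.06708] (array([0.53915779, 0.08210219, 0.28494279]), np.float64(0.06941949940121044))
line [ 0.9414161   0.33724737  0.5699862  -0.00318134] 19.709255
line [ 0.8473385  -0.5310532   0.5600745  -0.07900765] -32.07664
corner [ 0.44602649 -0.00716838  0.01      ]
corner [ 0.46496636 -0.14942294  0.01      ]
```

View pics/c1.png

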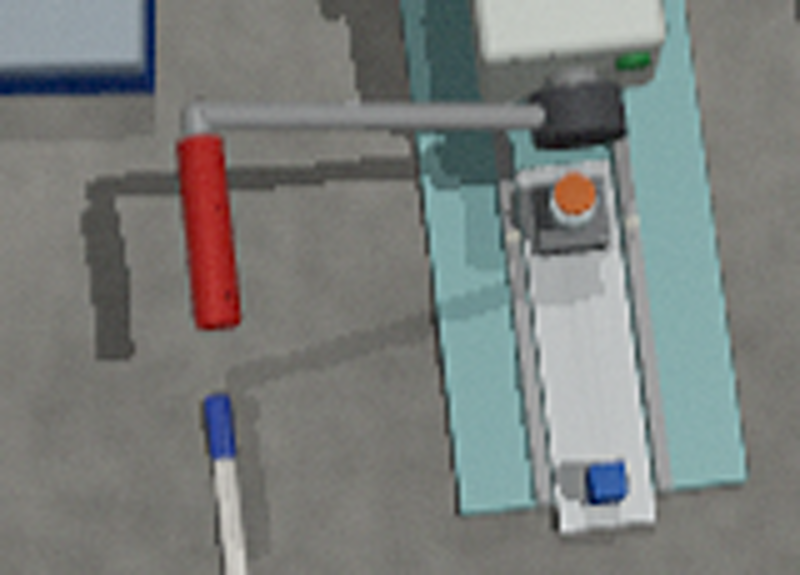

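The crop shows the white marks at about (513,237) and (632,221), which is (322.6,227.4) and (346.4,224.2) in the full picture. The sled tail is at the bottom, with the tab at (341,276).

```bash
python3 - <<'E'
from h import *
T=env.get_image("top")
a=onz(T,(322.6,227.4),.018);b=onz(T,(346.4,224.2),.018);m=(a+b)/2
print("marks",a,b,m,np.linalg.norm(a-b))
h=np.array([.5096,.0974]);g=np.array([.5907,.107]);
tab=onz(T,(340.7,276.0),.066)[:2];st=onz(T,(334.5,218.3),.095)[:2]
print("tab",tab,"st",st,np.linalg.norm(tab-st),np.degrees(np.arctan2(*(st-tab)[::-1])))
l0=onz(T,(220+463/5,180+515/5),.01);l1=onz(T,(220+403/5,180),.01);r0=onz(T,(220+746/5,180+482/5),.01);r1=onz(T,(220+688/5,180),.01)
for p,q in((l0,l1),(r0,r1),(r0,l0)):print(p,q,np.linalg.norm(p-q),np.degrees(np.arctan2(*(q-p)[1::-1])))
y=np.radians(6.9);u=np.array([np.cos(y),np.sin(y)]);v=np.array([-u[1],u[0]])
O=m[:2]+.08*u;print("press O",O,"handle pf",[(.5498,.102)-O]@np.c_[u,v],"tab pf",(tab-O)@np.c_[u,v],"st pf",(st-O)@np.c_[u,v])
# start tool wrist cam
from scipy.spatial.transform import Rotation as R
W=env.get_image("wrist");o=env.observe();q=o["eef_rot"];Rt=R.from_quat(np.r_[q[1:],q[0]]).as_matrix()
print(Rt.round(3), Rt.T@(np.array(W["T"])[:3,3]-o["position"]),(Rt.T@np.array(W["T"])[:3,:3]).round(2))
E
```

```text
marks [ 0.5895201  -0.03100363  0.018     ] [ 0.59733874 -0.09300685  0.018     ] [ 0.59342942 -0.06200524  0.018     ] 0.06249424103417261
tab [ 0.4588117  -0.07343573] st [ 0.59839776 -0.05925857] 0.1403041668226519 5.799403923610966
[ 0.44606863 -0.00356732  0.01      ] [0.71883714 0.02549092 0.01      ] 0.2743119384213691 6.080828569666893
[ 0.46133803 -0.14985171  0.01      ] [ 0.71754388 -0.12555181  0.01      ] 0.2573556309071572 5.418022452721114
[ 0.46133803 -0.14985171  0.01      ] [ 0.44606863 -0.00356732  0.01      ] 0.14707915557327786 95.9590443189935
press O [ 0.67285001 -0.05239429] handle pf [[-0.10361036  0.1680589 ]] tab pf [-0.21501596  0.00482484] st pf [-0.07473767  0.0021299 ]
[[-0.964  0.266  0.   ]
 [ 0.266  0.964 -0.   ]
 [-0.    -0.    -1.   ]] [ 0.08155804  0.00045672 -0.14197478] [[ 0.    0.95  0.32]
 [ 1.   -0.    0.  ]
 [ 0.    0.32 -0.95]]
```

Yaw comes out at about 6°, and the sled is about 5 mm past the marks. I'm moving high over to the tab.

```bash
python3 -m jog '{"dp":[[0,0,40],[0,-20,75],[25,-45,100],[50,-80,120],[70,-115,120],[90,-150,120],[110,-185,120],[130,-220,120],[150,-255,120],[170,-290,120],[190,-325,120],[210,-360,120],[230,-395,120],[250,-430,120],[265,-468,120],[267,-509,120],[267,-550,120],[267,-591,120],[267,-632,120],[267,-670,110]],"rot":[[0,0,0],[0,0,0],[0,0,3],[0,0,6],[0,0,9],[0,0,12],[0,0,15],[0,0,18],[0,0,21],[0,0,21],[0,0,21],[0,0,21],[0,0,21],[0,0,21],[0,0,21],[0,0,21],[0,0,21],[0,0,21],[0,0,21],[0,0,21]],"fingers":[1,1,1,1,1,1,1,1,1,1,1,1,1,1,1,1,1,1,1,1]}' && python3 -m jog '{"dp":[[0,-35,-25],[0,-70,-50],[0,-100,-80],[0,-102,-115],[0,-102,-130],[0,-102,-130],[0,-102,-130]],"rot":[[0,0,0],[0,0,0],[0,0,0],[0,0,0],[0,0,0],[0,0,0],[0,0,0]],"fingers":[1,1,1,1,1,1,1]}'; python3 - <<'E'
from h import *
d=grab("wrist","pics/w1.png")
E
```

```text
t: 2.07
position: [0.4599, 0.0266, 0.3428]
eef_rot: [0.002, -0.049, 0.999, 0.0]
ft_force: [0.5, -0.2, -0.3]
gripper_width: 0.0857
grasp_force: 0.0
t: 2.65
position: [0.4594, -0.0731, 0.2112]
eef_rot: [-0.001, -0.049, 0.999, 0.0]
ft_force: [0.9, 1.0, 0.4]
gripper_width: 0.0858
grasp_force: 0.0
```

View pics/w1.png

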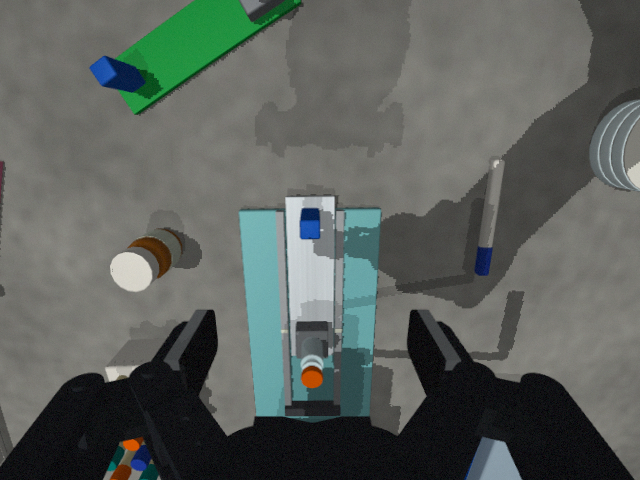

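Wrist view: the tab is at about (310,223), with its bright top face in the lower part. The stopper is at (312,377), and the plate's front edge runs along v≈209, u from 239 to 380. I'll refine the tab top and axis.

```bash
python3 - <<'E'
from h import *
import importlib
d=env.get_image("wrist");T=env.get_image("top");S=env.get_image("side")
h=cv2.cvtColor(d["image"],cv2.COLOR_RGB2HSV)[195:250,290:330]
m=(h[...,0]>105)&(h[...,0]<130)&(h[...,1]>130)
ys,xs=np.where(m);print(xs.min()+290,xs.max()+290,ys.min()+195,ys.max()+195)
for y in range(0,55,3): print(y+195,[xs[ys==y].min()+290,xs[ys==y].max()+290] if (ys==y).any() else 0, h[y,20,2])
o=d["T"];print(np.array(o)[:3,3])
# orange in wrist
H=cv2.cvtColor(d["image"],cv2.COLOR_RGB2HSV)[355:395,295:330];mo=(H[...,0]>3)&(H[...,0]<16)&(H[...,1]>140)&(H[...,2]>150)
y2,x2=np.where(mo);st=(x2.mean()+295,y2.mean()+355);print("st",st,tri(d,st,T,(334.5,218.3)))
# predicted pixels of tab top face corners with current guess
from itertools import product
u=np.array([np.cos(.105),np.sin(.105)]);v=np.array([-u[1],u[0]])
for z in(.07,.018):
  print(z,[proj(d,[*(np.array([.4588,-.0734])+a*.009*u+b*.009*v),z]).round(1).tolist() for a,b in product((-1,1),(-1,1))])
for p in((239,210),(380,209)):print(onz(d,p,.01))
for p in((285,197),(335,197)):print("sled tail",onz(d,p,.018))
E
```

```text
300 319 207 237
195 0 124
198 0 179
201 0 178
204 0 178
207 [np.int64(304), np.int64(316)] 92
210 [np.int64(302), np.int64(318)] 76
213 [np.int64(301), np.int64(318)] 82
216 [np.int64(301), np.int64(319)] 77
219 [np.int64(300), np.int64(319)] 138
222 [np.int64(300), np.int64(319)] 175
225 [np.int64(300), np.int64(319)] 175
228 [np.int64(300), np.int64(319)] 176
231 [np.int64(300), np.int64(319)] 173
234 [np.int64(300), np.int64(319)] 171
237 [np.int64(302), np.int64(317)] 141
240 0 206
243 0 204
246 0 208
249 0 208
[ 0.37889434 -0.08064826  0.35399302]
st (np.float64(311.1666666666667), np.float64(377.17021276595744)) (array([ 0.59865864, -0.05951177,  0.09386092]), np.float64(0.0004234974846626959))
0.07 [[300.9, 217.5], [321.7, 217.4], [301.3, 237.3], [321.6, 237.2]]
0.018 [[302.6, 205.0], [320.3, 204.9], [302.8, 222.2], [320.3, 222.1]]
[ 0.46430771 -0.14901223  0.01      ]
[ 0.4486619  -0.00260517  0.01      ]
sled tail [ 0.44439941 -0.10163308  0.018     ]
sled tail [ 0.4394168  -0.05156341  0.018     ]
```

```bash
python3 -m jog '{"dp":[[0,-1,-40],[0,-1,-80],[0,-1,-115],[0,-1,-140],[0,-1,-160],[0,-1,-172],[0,-1,-180],[0,-1,-180],[0,-1,-180],[0,-1,-180],[0,-1,-180],[0,-1,-180],[0,-1,-180],[0,-1,-180],[0,-1,-180],[0,-1,-180],[0,-1,-180],[0,-1,-180]],"rot":[[0,0,0],[0,0,0],[0,0,0],[0,0,0],[0,0,0],[0,0,0],[0,0,0],[0,0,0],[0,0,0],[0,0,0],[0,0,0],[0,0,0],[0,0,0],[0,0,0],[0,0,0],[0,0,0],[0,0,0],[0,0,0]],"fingers":[1,1,1,1,1,1,1,1,0,-0.4,-1,-1,-1,-1,-1,-1,-1,-1]}'
```

```text
t: 4.35
position: [0.4598, -0.0741, 0.0319]
eef_rot: [0.001, -0.049, 0.999, -0.0]
ft_force: [-0.2, 0.3, 9.5]
gripper_width: 0.0172
grasp_force: 58.4
```

```bash
python3 -m jog '{"dp":[[3,0.3,0],[7,0.7,0],[12,1.3,0],[17,1.8,0],[22,2.3,0],[27,2.8,0],[32,3.4,0],[37,3.9,0],[42,4.4,0],[47,4.9,0],[52,5.5,0],[56,5.9,0],[60,6.3,0],[63,6.6,0],[65,6.8,0],[66,6.9,0],[66,6.9,0]],"rot":[[0,0,0],[0,0,0],[0,0,0],[0,0,0],[0,0,0],[0,0,0],[0,0,0],[0,0,0],[0,0,0],[0,0,0],[0,0,0],[0,0,0],[0,0,0],[0,0,0],[0,0,0],[0,0,0],[0,0,0]],"fingers":[-1,-1,-1,-1,-1,-1,-1,-1,-1,-1,-1,-1,-1,-1,-1,-1,-1]}'; python3 -m jog '{"dp":[[1,0.1,0],[2,0.2,0],[3,0.3,0],[4,0.4,0],[5,0.5,0],[6,0.6,0],[7,0.7,0],[7,0.7,0]],"rot":[[0,0,0],[0,0,0],[0,0,0],[0,0,0],[0,0,0],[0,0,0],[0,0,0],[0,0,0]],"fingers":[-1,-1,-1,-1,-1,-1,-1,-1]}'
```

```text
t: 5.77
position: [0.5198, -0.0676, 0.0319]
eef_rot: [-0.005, -0.048, 0.999, 0.001]
ft_force: [-17.1, -1.5, 22.1]
gripper_width: 0.0176
grasp_force: 60.3
t: 6.43
position: [0.5269, -0.067, 0.0319]
eef_rot: [-0.004, -0.048, 0.999, 0.001]
ft_force: [-15.5, -1.4, 21.6]
gripper_width: 0.0172
grasp_force: 60.3
```

```bash
python3 -m jog '{"dp":[[1,0.1,0],[2,0.2,0],[3,0.3,0],[4,0.4,0],[5,0.5,0],[6,0.6,0],[7,0.7,0],[7,0.7,0]],"rot":[[0,0,0],[0,0,0],[0,0,0],[0,0,0],[0,0,0],[0,0,0],[0,0,0],[0,0,0]],"fingers":[-1,-1,-1,-1,-1,-1,-1,-1]}'; python3 -m jog '{"dp":[[1,0.1,0],[2,0.2,0],[3,0.3,0],[3,0.3,0]],"rot":[[0,0,0],[0,0,0],[0,0,0],[0,0,0]],"fingers":[-1,-1,-1,-1]}'
```

```text
t: 7.1
position: [0.534, -0.0663, 0.0319]
eef_rot: [-0.004, -0.048, 0.999, 0.001]
ft_force: [-15.9, -1.2, 20.7]
gripper_width: 0.017
grasp_force: 60.3
t: 7.43
position: [0.5343, -0.0663, 0.0318]
eef_rot: [-0.007, -0.048, 0.999, 0.001]
ft_force: [-22.4, -2.4, 26.2]
gripper_width: 0.0169
grasp_force: 60.9
```

```bash
python3 -m jog '{"dp":[[1,0.1,0],[2,0.2,0],[3,0.3,0],[3,0.3,0],[3,0.3,0]],"rot":[[0,0,0],[0,0,0],[0,0,0],[0,0,0],[0,0,0]],"fingers":[-1,-1,-1,-1,-1]}'; python3 - <<'E'
from h import *
S=grab("side");T=grab("top")
a=np.hstack([cv2.resize(S["image"][190:350,290:450],(480,480),interpolation=2),cv2.resize(T["image"][180:300,270:350],(320,480),interpolation=2)])
cv2.imwrite("pics/s2.png",a[:,:,::-1])
E
```

```text
t: 7.85
position: [0.5344, -0.0662, 0.0318]
eef_rot: [-0.009, -0.047, 0.999, 0.001]
ft_force: [-29.1, -4.2, 32.8]
gripper_width: 0.0176
grasp_force: 61.8
```

View pics/s2.png

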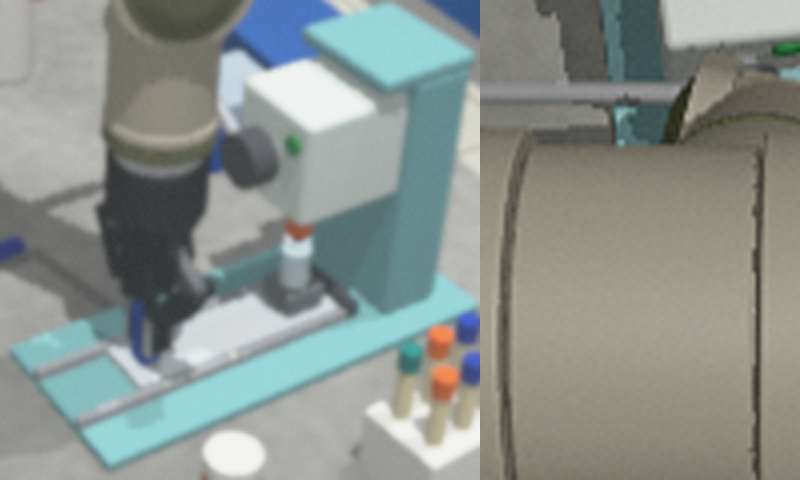

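At the stop: the side crop shows the vial under the ram at (295,260) and the sled's nose against the dark stop at (340,300). I'll unload the push, release, and go to above the handle.

```bash
python3 -m jog '{"dp":[[-4,-0.4,0],[-8,-0.8,0],[-8,-0.8,0],[-8,-0.8,0],[-8,-0.8,0],[-8,-0.8,0],[-8,-0.8,0],[-8,-0.8,0]],"rot":[[0,0,0],[0,0,0],[0,0,0],[0,0,0],[0,0,0],[0,0,0],[0,0,0],[0,0,0]],"fingers":[-1,-1,-0.4,0.2,0.4,0.4,0.4,0.4]}'
```

```text
t: 8.62
position: [0.5378, -0.0659, 0.0312]
eef_rot: [0.0, -0.049, 0.999, -0.0]
ft_force: [-0.3, -0.9, -0.2]
gripper_width: 0.0598
grasp_force: 0.0
```

```bash
python3 -m jog '{"dp":[[-1,0,25],[-2,0,60],[-8,0,100],[-20,0,138],[-35,0,176],[-45,0,215],[-45,0,255],[-45,0,290],[-40,20,310],[-30,55,310],[-20,92,310],[-5,128,308],[6,155,300],[11,169,285],[12,169,270],[12,169,262],[12,169,262],[12,169,262]],"rot":[[0,0,0],[0,0,0],[0,0,0],[0,0,0],[0,0,0],[0,0,0],[0,0,0],[0,0,0],[0,0,0],[0,0,0],[0,0,0],[0,0,0],[0,0,0],[0,0,0],[0,0,0],[0,0,0],[0,0,0],[0,0,0]],"fingers":[0.4,0.4,0.4,0.4,0.4,0,-0.5,-1,-1,-1,-1,-1,-1,-1,-1,-1,-1,-1]}'; python3 - <<'E'
from h import *
d=grab("wrist");s=grab("side")
cv2.imwrite("pics/w3.png",np.hstack([cv2.resize(d["image"],(480,360)),cv2.resize(s["image"][100:340,240:453],(320,360),interpolation=2)])[:,:,::-1])
O=np.array([.6727,-.0521]);u=np.array([.9945,.1045]);v=np.array([-.1045,.9945])
p0=env.observe()["position"]
n=18
for a in np.r_[0:1.0001:1/18]:
    f=.5-a; X=O-.105*u+.19*np.cos(f)*v; print(round(a,3),np.round((np.r_[X,.185+.19*np.sin(f)]-p0)*1000,1).tolist())
E
```

```text
t: 10.12
position: [0.5493, 0.1022, 0.2933]
eef_rot: [-0.0, -0.048, 0.999, -0.0]
ft_force: [-0.1, -0.8, -0.0]
gripper_width: -0.0001
grasp_force: 0.0
0.0 [1.0, 0.4, -18.1]
0.056 [0.5, 5.2, -27.5]
0.111 [0.1, 9.5, -37.1]
0.167 [-0.3, 13.2, -47.0]
0.222 [-0.6, 16.3, -57.1]
0.278 [-0.9, 18.9, -67.3]
0.333 [-1.1, 21.0, -77.6]
0.389 [-1.3, 22.4, -88.1]
0.444 [-1.4, 23.3, -98.6]
0.5 [-1.4, 23.6, -109.2]
0.556 [-1.4, 23.3, -119.7]
0.611 [-1.3, 22.4, -130.2]
0.667 [-1.1, 21.0, -140.7]
0.722 [-0.9, 18.9, -151.0]
0.778 [-0.6, 16.3, -161.3]
0.833 [-0.3, 13.2, -171.3]
0.889 [0.1, 9.5, -181.2]
0.944 [0.5, 5.2, -190.9]
1.0 [1.0, 0.4, -200.3]
```

View pics/w3.png

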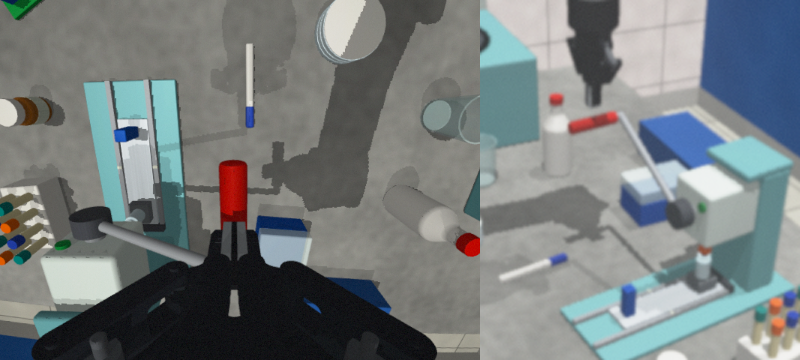

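The fingers are centred on the red handle at (233,200), and the sled is still at the stop. Now pressing down along the arc.

```bash
python3 -m jog '{"dp":[[1,0,-8],[1,0,-14],[1,1,-18],[1,3,-23],[0,5,-28],[0,7,-33],[0,10,-38],[0,13,-47],[-1,16,-57],[-1,19,-67],[-1,21,-78],[-1,22,-88],[-1,23,-99],[-1,24,-109],[-1,23,-120],[-1,22,-130],[-1,21,-141],[-1,19,-151]],"rot":[[0,0,0],[0,0,0],[0,0,0],[0,0,0],[0,0,0],[0,0,0],[0,0,0],[0,0,0],[0,0,0],[0,0,0],[0,0,0],[0,0,0],[0,0,0],[0,0,0],[0,0,0],[0,0,0],[0,0,0],[0,0,0]],"fingers":[-1,-1,-1,-1,-1,-1,-1,-1,-1,-1,-1,-1,-1,-1,-1,-1,-1,-1]}'; python3 -m jog '{"dp":[[0,-2,-8],[0,-4,-16],[0,-7,-24],[1,-11,-32],[1,-14,-40],[1,-17,-46],[2,-19,-50],[2,-19,-54],[2,-19,-56],[2,-19,-56]],"rot":[[0,0,0],[0,0,0],[0,0,0],[0,0,0],[0,0,0],[0,0,0],[0,0,0],[0,0,0],[0,0,0],[0,0,0]],"fingers":[-1,-1,-1,-1,-1,-1,-1,-1,-1,-1]}'
```

```text
t: 11.72
position: [0.5494, 0.1247, 0.1425]
eef_rot: [0.001, -0.05, 0.999, 0.001]
ft_force: [-1.0, 6.7, 10.1]
gripper_width: 0.0002
grasp_force: 4.9
t: 12.55
position: [0.552, 0.1054, 0.0911]
eef_rot: [0.002, -0.049, 0.999, 0.002]
ft_force: [-13.8, 4.9, 67.3]
gripper_width: -0.0001
grasp_force: 33.7
```

```bash
python3 -m jog '{"dp":[[0,0,2],[0,0,4],[0,2.5,9],[0,5,13.5],[-1,7,18],[-1,9,23],[-1,11,28],[-1,13,33],[-1,14.5,38],[-1.5,16,43],[-1.5,17.5,48],[-2,18.5,53],[-2,19.5,58],[-2,20.5,63.5],[-2,21.3,69],[-2,22,74],[-2,22.5,79],[-2,23,84.5],[-2,23.2,90],[-2,23.3,95]],"rot":[[0,0,0],[0,0,0],[0,0,0],[0,0,0],[0,0,0],[0,0,0],[0,0,0],[0,0,0],[0,0,0],[0,0,0],[0,0,0],[0,0,0],[0,0,0],[0,0,0],[0,0,0],[0,0,0],[0,0,0],[0,0,0],[0,0,0],[0,0,0]],"fingers":[-1,-1,-1,-1,-1,-1,-1,-1,-1,-1,-1,-1,-1,-1,-1,-1,-1,-1,-1,-1]}'; python3 -m jog '{"dp":[[0,0,5],[0,-0.3,10.5],[0,-0.7,16],[0,-1.3,21],[0,-2,26],[0,-2.6,31.5],[0,-3.7,36.5],[0,-4.7,42],[1,-6,47],[1,-7.3,52],[1,-9,57],[1,-10.3,62],[1,-12.2,67],[1,-14,72],[1,-16.3,77],[2,-18.3,81.5],[2,-21,86.5],[2,-23,91],[2,-23,95],[2,-23,99]],"rot":[[0,0,0],[0,0,0],[0,0,0],[0,0,0],[0,0,0],[0,0,0],[0,0,0],[0,0,0],[0,0,0],[0,0,0],[0,0,0],[0,0,0],[0,0,0],[0,0,0],[0,0,0],[0,0,0],[0,0,0],[0,0,0],[0,0,0],[0,0,0]],"fingers":[-1,-1,-1,-1,-1,-1,-1,-1,-1,-1,-1,-1,-1,-1,-1,-1,-1,-1,-1,-1]}'
```

```text
t: 14.22
position: [0.5494, 0.125, 0.182]
eef_rot: [0.001, -0.048, 0.999, -0.001]
ft_force: [1.3, -4.2, 5.3]
gripper_width: 0.0001
grasp_force: 2.9
t: 15.88
position: [0.5503, 0.1035, 0.2805]
eef_rot: [-0.0, -0.049, 0.999, 0.0]
ft_force: [0.3, 0.2, 0.1]
gripper_width: -0.0001
grasp_force: 0.0
```

```bash
python3 -m jog '{"dp":[[0,0,20],[0,0,50],[-10,-20,60],[-20,-50,60],[-30,-85,60],[-40,-120,60],[-40,-145,60],[-40,-155,60],[-40,-155,60]],"rot":[[0,0,0],[0,0,0],[0,0,0],[0,0,0],[0,0,0],[0,0,0],[0,0,0],[0,0,0],[0,0,0]],"fingers":[-1,-1,-1,-0.5,0,0.4,0.4,0.4,0.4]}'; python3 - <<'E'
from h import *
d=grab("wrist");s=grab("side")
cv2.imwrite("pics/w4.png",np.hstack([cv2.resize(d["image"][:,140:500],(400,533)),cv2.resize(s["image"][160:340,290:425],(400,533),interpolation=2)])[:,:,::-1])
E
```

```text
t: 16.63
position: [0.5104, -0.0536, 0.3405]
eef_rot: [0.0, -0.047, 0.999, -0.0]
ft_force: [-0.6, 0.4, -0.8]
gripper_width: 0.0596
grasp_force: 0.0
```

View pics/w4.png

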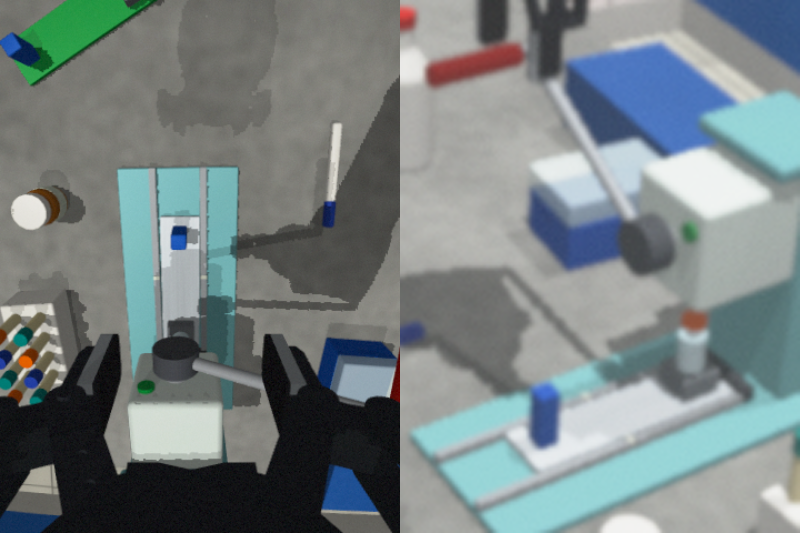

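The lever is raised again, with the red bar at the top of the side crop around (475,62). The sled is at the stop, with the tab at (545,415) in that crop. Going back to the tab.

```bash
python3 -m jog '{"dp":[[-5,-5,-35],[-5,-10,-72],[-3,-13,-110],[2,-13,-145],[10,-13,-180],[18,-13,-212],[24,-13,-240],[24,-13,-262],[24,-13,-282],[24,-13,-297],[24,-13,-305],[24,-13,-308],[24,-13,-308],[24,-13,-308],[24,-13,-308],[24,-13,-308],[24,-13,-308],[24,-13,-308],[24,-13,-308],[24,-13,-308]],"rot":[[0,0,0],[0,0,0],[0,0,0],[0,0,0],[0,0,0],[0,0,0],[0,0,0],[0,0,0],[0,0,0],[0,0,0],[0,0,0],[0,0,0],[0,0,0],[0,0,0],[0,0,0],[0,0,0],[0,0,0],[0,0,0],[0,0,0],[0,0,0]],"fingers":[0.4,0.4,0.4,0.4,0.4,0.4,0.4,0.4,0.4,0.4,0.4,0.4,0.4,-0.2,-0.5,-1,-1,-1,-1,-1]}'; python3 -m jog '{"dp":[[-3,-0.3,0],[-7,-0.7,0],[-12,-1.3,0],[-17,-1.8,0],[-22,-2.3,0],[-27,-2.8,0],[-32,-3.4,0],[-37,-3.9,0],[-42,-4.4,0],[-47,-4.9,0],[-52,-5.5,0],[-57,-6,0],[-62,-6.5,0],[-66,-6.9,0],[-69,-7.2,0],[-71,-7.4,0],[-72,-7.5,0],[-72,-7.5,0]],"rot":[[0,0,0],[0,0,0],[0,0,0],[0,0,0],[0,0,0],[0,0,0],[0,0,0],[0,0,0],[0,0,0],[0,0,0],[0,0,0],[0,0,0],[0,0,0],[0,0,0],[0,0,0],[0,0,0],[0,0,0],[0,0,0]],"fingers":[-1,-1,-1,-1,-1,-1,-1,-1,-1,-1,-1,-1,-1,-1,-1,-1,-1,-1]}'
```

```text
t: 18.4
position: [0.5352, -0.0655, 0.0332]
eef_rot: [0.001, -0.048, 0.999, -0.0]
ft_force: [-0.4, -3.4, 8.3]
gripper_width: 0.0174
grasp_force: 60.0
t: 19.9
position: [0.4659, -0.0728, 0.0332]
eef_rot: [0.003, -0.048, 0.999, -0.001]
ft_force: [5.5, -3.6, 4.9]
gripper_width: 0.0172
grasp_force: 59.6
```

```bash
python3 -m jog '{"dp":[[-2,-0.2,0],[-4,-0.4,0],[-6,-0.6,0],[-8,-0.8,0],[-9.5,-1,0],[-10.3,-1.1,0],[-10.3,-1.1,0],[-10.3,-1.1,0]],"rot":[[0,0,0],[0,0,0],[0,0,0],[0,0,0],[0,0,0],[0,0,0],[0,0,0],[0,0,0]],"fingers":[-1,-1,-1,-1,-1,-1,-1,-1]}'; python3 - <<'E'
from h import *
S=grab("side")
cv2.imwrite("pics/s5.png",cv2.resize(S["image"][240:345,290:430],None,fx=5.7,fy=5.7,interpolation=2)[:,:,::-1])
H=cv2.cvtColor(S["image"],cv2.COLOR_RGB2HSV)[255:300,340:385];m=(H[...,0]>3)&(H[...,0]<16)&(H[...,1]>140)&(H[...,2]>150)
y,x=np.where(m);print(x.mean()+340,y.mean()+255,len(x),y.min()+255,y.max()+255)
m=np.array([.6727,-.0521])-.08*np.array([.9945,.1045])
for z in(.095,.089,.018):print(m,z,proj(S,[*m,z]))
E
```

```text
t: 20.57
position: [0.4557, -0.0738, 0.0332]
eef_rot: [0.003, -0.048, 0.999, -0.001]
ft_force: [5.6, -2.4, 5.0]
gripper_width: 0.017
grasp_force: 59.6
361.0882352941176 277.6470588235294 34 275 280
[ 0.59314 -0.06046] 0.095 [361.60689345 274.41357971]
[ 0.59314 -0.06046] 0.089 [361.46408017 276.51398598]
[ 0.59314 -0.06046] 0.018 [359.82836952 300.47565972]
```

View pics/s5.png

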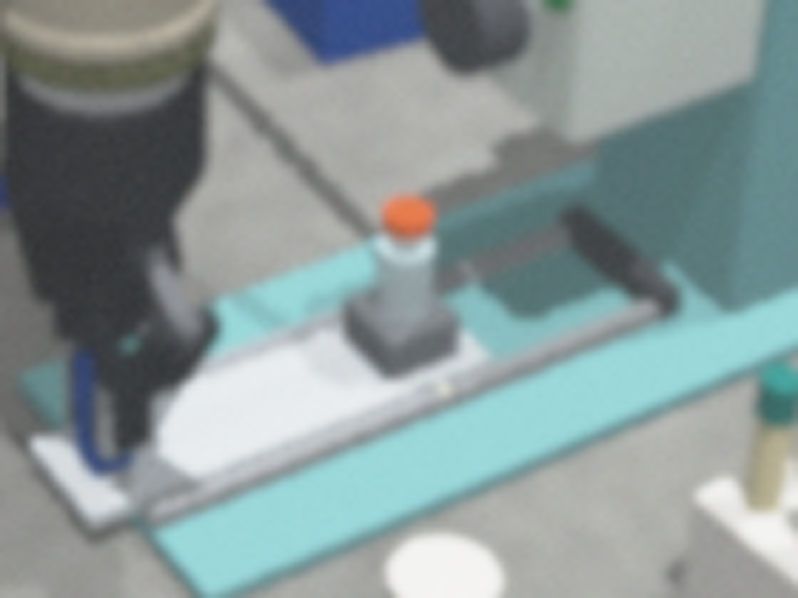

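The picture shows the sled drawn back with the stopper at (408,215). The right rail's mark is at about (443,388), so I'll check the marks against it.

```bash
python3 - <<'E'
from h import *
S=env.get_image("side")
for c in((443,388),(468,268)):
    p=(290+(c[0]+.5)/5.7-.5,240+(c[1]+.5)/5.7-.5);print(p,onz(S,p,.018))
for q in([.5895,-.031,.018],[.5973,-.093,.018]):print(q,proj(S,q),(proj(S,q)-[290,240])*5.7)
O=np.array([.6727,-.0521]);u=np.array([.9945,.1045]);v=np.array([-.1045,.9945])
for s in(-.030,.030):
  X=O-.08*u+s*v;print(X,(proj(S,[*X,.018])-[290,240])*5.7)
st=(361.1,277.6)
for z in(.095,.089):
  X=onz(S,st,z)[:2];print(z,X,(X-O)@np.c_[u,v])
E
```

```text
(367.3070175438596, 307.6578947368421) [ 0.59656421 -0.09046152  0.018     ]
(371.6929824561403, 286.60526315789474) [ 0.64524692 -0.02590672  0.018     ]
[0.5895, -0.031, 0.018] [352.6402761  293.69883021] [357.04957378 306.08333219]
[0.5973, -0.093, 0.018] [368.11985482 308.22554761] [445.28317247 388.88562137]
[ 0.596275 -0.090295] [439.83124741 385.59776244]
[ 0.590005 -0.030625] [357.68860276 305.26151542]
0.095 [ 0.58628101 -0.07054377] [-0.08787106 -0.00931155]
0.089 [ 0.59039485 -0.06372668] [-0.08306746 -0.00296184]
```

The near mark agrees to 0.5 mm, and the stopper height fits seated (89 mm). Releasing and retreating.

```bash
python3 -m jog '{"dp":[[1,0.1,0],[1.7,0.2,0],[1.7,0.2,0],[1.7,0.2,0],[1.7,0.2,0],[1.7,0.2,0],[1.7,0.2,0],[1.7,0.2,0],[1.7,0.2,10],[1.7,0.2,30],[1.7,0.2,65],[0,0,105],[0,0,145],[0,0,180],[0,0,180],[0,0,180]],"rot":[[0,0,0],[0,0,0],[0,0,0],[0,0,0],[0,0,0],[0,0,0],[0,0,0],[0,0,0],[0,0,0],[0,0,0],[0,0,0],[0,0,0],[0,0,0],[0,0,0],[0,0,0],[0,0,0]],"fingers":[-1,-1,-0.6,-0.3,0,0.4,0.8,1,1,1,1,1,1,1,1,1]}'; python3 - <<'E'
from h import *
d=grab("wrist","pics/w6.png");S=grab("side")
def org(d,b):
    x0,y0,x1,y1=b;H=cv2.cvtColor(d["image"],cv2.COLOR_RGB2HSV)[y0:y1,x0:x1];m=(H[...,0]>3)&(H[...,0]<16)&(H[...,1]>140)&(H[...,2]>150)
    y,x=np.where(m);return x.mean()+x0,y.mean()+y0
a=org(d,(295,355,330,400));b=org(S,(340,255,385,300));X,e=tri(d,a,S,b);print(a,b,X,e)
O=np.array([.6727,-.0521]);u=np.array([.9945,.1045]);v=np.array([-.1045,.9945])
print((X[:2]-O)@np.c_[u,v],(onz(d,a,.089)[:2]-O)@np.c_[u,v])
E
```

```text
t: 22.0
position: [0.4531, -0.073, 0.214]
eef_rot: [0.002, -0.049, 0.999, 0.0]
ft_force: [0.4, 0.8, -1.5]
gripper_width: 0.085
grasp_force: 0.0
(np.float64(309.6577946768061), np.float64(372.5057034220532)) (np.float64(361.3235294117647), np.float64(277.9117647058824)) [ 0.59346751 -0.06113755  0.08652347] 0.0024594581179070148
[-0.07974113 -0.00070805] [-0.08020615 -0.00065542]
```

View pics/w6.png

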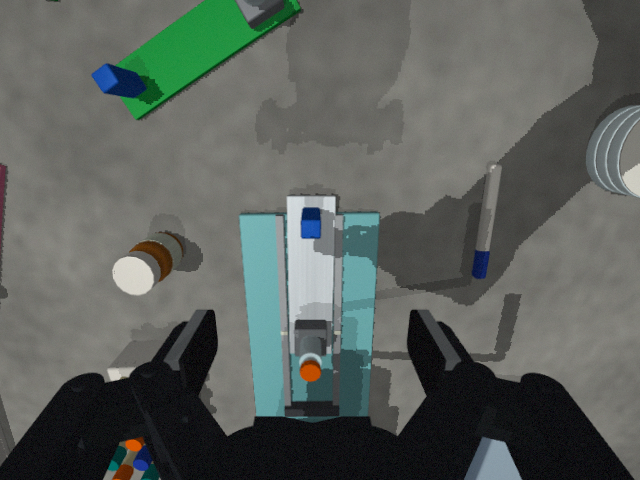

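The sled is at −80 mm, level with the marks (about row 333). The stopper reads 87 mm high, which is seated, and the neighbouring objects have not moved.

```bash
python3 -c "
from station import env
print(env.finish_job())"
```

```text
the job is handed in; nothing more can be done
None
```

The job is handed in at about 22 s of the 67 s allowed: the stopper was seated by the press, the lever rose under control in about 3.2 s, and the sled was drawn back level with the white marks (measured −80 mm) and released.

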